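# Take a movement carrier off its peg and clamp it in the bench vise by thumbwheel

### The job

Lift the square-bodied carrier plate up and off its peg on the rack and stand it foot down between the jaws of the little vise, flat against the jaw faces, about in the middle and fully down on the vise's floor, then let go. Then close the jaw on it by rolling the vise's thumbwheel with a fingertip, not by pushing the jaw, until the plate is gripped upright. Leave the other two carriers hanging and do not disturb the tray, the jar or the brass ring.

Things in the scene. Friction and masses are not known exactly. Their poses are not given: they have to be found in the camera images.
- rack: Dark steel rack fixed to the bench; rack and vise may change sides. Origin: on the bench under the rail's front face; z up. Rail 250 mm long (y), 14 mm thick, top 176 mm above the bench, on two posts; nothing is higher. Three pegs at y = -80, 0, +80 mm point along its -x, axis 170 mm above the bench, 6 mm thick, to x = -60 mm. Any carrier hangs on any peg, at x = -36 to -48 mm.
- peg_end (a point): End of the middle peg, x = -60 mm on the rack, 170 mm above the bench; axes as the rack's. Here each peg turns up to 11 mm above this point. To take a carrier off: raise it 8 to 20 mm (14 is best), draw it at least 35 mm along the rack's -x until its eye is past the turned-up end, and only then raise it further.
- square_carrier_mid (a point): The carrier to move, with a square-cornered, flat-footed lower part. Aluminium plate 8 mm thick (x), 146 mm tall (z, up to the tab), 80 to 170 g. Point: its centre, 73 mm above the lower edge. Body 56 mm wide (y), 0 to 68 mm above the lower edge, small brass wheels on the face. Head 44 mm wide with a square eye 26 x 26 mm, 82 to 108 mm up; above it a plain tab, 108 to 146 mm up, to grip by its flat faces.
- square_carrier: The same plate; origin in the middle of its lower edge, same axes. Hangs with its eye's upper edge on the peg.
- round_carrier_mid (a point): Bystander: carrier with a round body of 68 mm diameter, same head, thickness and height as the square one. Point half-way up.
- fork_carrier_mid (a point): Bystander: carrier whose body ends in two prongs 13 mm wide and 18 mm apart, same head, thickness and height. Point half-way up.
- vise_slot (a point): Middle of the floor of the vise's slot, 12 mm above the bench. Vise fixed to the bench. x: along the jaws' closing (plate thickness goes along it), y along the jaws, z up. Fixed jaw face at x = +9 mm, moving jaw face at -9 mm + 4 mm per rad of the wheel (start gap 15 to 18 mm). Jaws 72 mm long, tops 43 mm above this floor, slot ends open. A plate let go leans up to 13 degrees until clamped.
- vise_jaw: The vise's moving jaw, 24 mm thick; origin in the middle of the lower edge of its clamping face, 2 mm above the slot floor; axes as the slot's. Driven by the thumbwheel, 4 mm per rad.
- wheel_top (a point): Top of the thumbwheel's rim, 56 mm above the bench, 84 mm from the slot along the vise's -x; axes as the slot's. Knurled steel, 36 mm diameter, 12 mm wide, axis along x, sunk in a housing 42 (x) x 60 mm (y); 6 mm of rim stand proud. Press a fingertip on it with 4 to 10 N and draw it to the vise's +y to close the jaw (18 mm per rad, 2 N at the rim). It stays where left and stalls when the jaw grips.
- vise_wheel (a joint): Angle of the thumbwheel in rad: 0 with the gap 18 mm wide, growing as the jaw closes; starts at 0 to 0.75, grips the 8 mm plate at about 2.5.
- press: Obstacle: green hand press fixed to the bench; origin under its base; base 120 mm (x) x 75 mm (y), 240 mm tall.
- tray: Bystander: grey parts tray 75 x 100 x 22 mm, origin under its centre.
- oil_jar: Bystander: small jar 36 mm in diameter, 62 mm tall, origin under its centre.
- holder_ring: Bystander: brass ring 54 mm in diameter, 20 mm tall, origin under its centre.

How it is judged:
By the outcome, as a careful person would: the job done as asked, in the order asked, and still so for the second after the job is handed in, with the robot touching nothing.
It also fails if it takes over 64 s, if anything falls off the work surface, if the arm or the gripper's body presses on something with over 40 N, if the wrist force passes 120 N, or if a joint passes its speed limit or range.

### The arm

A 7-joint arm with a two-finger parallel gripper is mounted at the origin on the work surface. World frame = base frame: x ahead of the robot, y to its left, z up, the work surface at z = 0. Lengths are in m, angles in rad, forces in N, time in s.
With the tool pointing down it reaches from about 0.35 to 0.9 m from the base axis. Payload 8.1 kg.
Tool frame: the origin (TCP) lies midway between the tips of the shut fingers; the grasp point (between the pads) lies 19 mm behind it; z points along the fingers, y is the line along which they close (so a half turn about z gives the same grasp; the last joint's range is limited). The gripper opens to 92 mm and grips with 3 to 60 N. Pads are 19 mm wide; open, the fingers measure 130 mm over their backs; the gripper's body (75 mm by 190 mm) begins 47 mm behind the grasp point.
Start: joints at [-1.242, 0.434, 0.025, 1.573, -0.012, 1.134, -0.075], TCP at [0.262, 0.568, 0.227] pointing down, gripper open.
Joint ranges: [-2.62, 2.62], [-0.44, 2.09], [-1.27, 1.32], [0.08, 2.57], [-1.32, 4.46], [0.12, 2], [-2.74, 2.74]. Speed limits (rad/s): [2.22, 2.22, 3.01, 3.01, 3.14, 3.14, 3.14].

### API

Orientations are given as a rotation vector (axis times angle).
In Python, from cell import arm gives the robot as it stands.
- The arm moves only by the tool send_rows, never from a script. Its argument "increments" is a list of rows, each a list of 3 entries, a list of its own where there are three numbers: the finger opening in cm, from 0 to 9.18, then the shift along the tool's x, y, z in cm, then the turn, a rotation vector about the tool's x, y, z in rad. A call has 1 to 5 rows; each row shifts and turns the commanded pose from where the row before left it, along the tool's axes as they then stand; what a row does not reach is not made up. A row lasts 1/10 s, in which the tool goes at most 50 mm and 8.59 degrees, less where a joint would pass 70% of its speed; a pose out of reach is approached as far as the arm can. A call is refused whole if a number of a shift passes 5 or a number of a turn 0.15, either way. A call with a gripper value outside its range is refused whole. The fingers move at their own pace and stop on an object; "force" is the grip in N (left out, the last holds). Time passes only in rows, so rows that do not move let the fingers close. It gives the time, the measured TCP pose, the force, the opening and the grip force at its end, in the units of the state.
- arm.observe(): the state, without advancing time (a new reading comes with each control period).
- arm.get_image(name): name is "side" or "top"; returns the picture (400x640x3 uint8, red, green, blue); there is no depth.
- arm.camera_params(name): a dict with "camera_matrix" (3x3 intrinsics, pixels), "R" (3x3) and "t" (3): a world point X has camera coordinates R X + t. Camera axes: x right, y down, z forward; pixel columns grow to the right and rows downward; lengths in m; the calibration is good to about 2 mm. A picture is of the moment at which its call begins. camera_params takes no time and is no camera call.
- arm.sign_off(): hands the job in; it is judged then, once.
The state is a dict: "clock": time; "joints": joint angles; "dq": joint speeds; "joint_efforts": joint torques, N m; "position": TCP position; "ee_rot": TCP orientation; "force": force on the tool from outside, world axes, zero at the start; "ft_torque": the same for the moment, N m; "width": opening from 0.0 (shut) to 1.0 (fully open); "gripper_force": force on a finger pad.
Only numpy, scipy, OpenCV 4.12 (cv2) and the standard library are available. Lean on these libraries where they do the work, as an engineer would, in place of code of your own. Each camera call takes 0.05 s, during which the arm holds its last target. There are 200 camera calls.

## Working session

There is one attempt and no reset: what is moved stays moved. The work goes in short steps, Python scripts to look and compute and a tool call to move; the robot and the scene stay as the last step left them, time stands still between calls to the robot, and variables do not carry over. Pictures are saved under pics/ and viewed, at most 10 in all, crops included, and the job is handed in when it is done.

Besides the shell and the picture viewer there is one more tool, called after "Call:" by a JSON object that holds its "method" and its "body". send_rows: Moves the arm, as the interface text tells. Its arguments: {"type":"object","properties":{"increments":{"type":"array"},"force":{"type":"number"}},"required":["increments"]}

```bash
mkdir -p pics; ls
python3 - <<'E'
from cell import arm
import cv2
for n in("side","top"):
    cv2.imwrite(f"pics/{n}0.png",arm.get_image(n)[:,:,::-1]); p=arm.camera_params(n); print(n,p)
print(arm.observe())
E
```

```text
pics
side {'camera_matrix': array([[364.49391378,   0.        , 317.67927635],
       [  0.        , 364.49391378, 198.0806056 ],
       [  0.        ,   0.        ,   1.        ]]), 'R': array([[ 0.93029695, -0.36640843, -0.01710113],
       [-0.27490402, -0.66558739, -0.69384523],
       [ 0.24284845,  0.65018327, -0.71992107]]), 't': array([-0.57483991,  0.2446765 ,  0.87251262])}
top {'camera_matrix': array([[473.78403167,   0.        , 316.7427594 ],
       [  0.        , 473.78403167, 198.53430587],
       [  0.        ,   0.        ,   1.        ]]), 'R': array([[-0.0283668 , -0.99956616,  0.00792617],
       [-0.99390249,  0.02735907, -0.10681441],
       [ 0.10655122, -0.01090782, -0.99424738]]), 't': array([0.00551344, 0.58751322, 0.97730058])}
{'clock': 0.1, 'joints': array([-1.24158146,  0.435181  ,  0.02495459,  1.5739783 , -0.01158971,
        1.13402131, -0.07510289]), 'dq': array([-2.05387955e-03, -1.25189232e-04,  1.13682261e-03, -1.54733502e-03,
       -3.89226287e-05, -1.52869190e-03,  5.37417288e-04]), 'joint_efforts': array([ 2.70479781e-03, -6.69121385e+01,  9.87839699e-01, -3.15151191e+01,
       -6.05688477e-02,  3.73449514e-02,  3.21705568e-05]), 'position': array([0.26142545, 0.56719811, 0.22601679]), 'ee_rot': array([-6.73074631e-01, -3.06846075e+00,  2.24954795e-03]), 'force': array([-0.28602067,  0.59260178,  0.26686154]), 'ft_torque': array([-0.08037799, -0.04208583, -0.00290668]), 'gripper_force': 0.0, 'width': 0.9990180304988895}
```

View pics/side0.png

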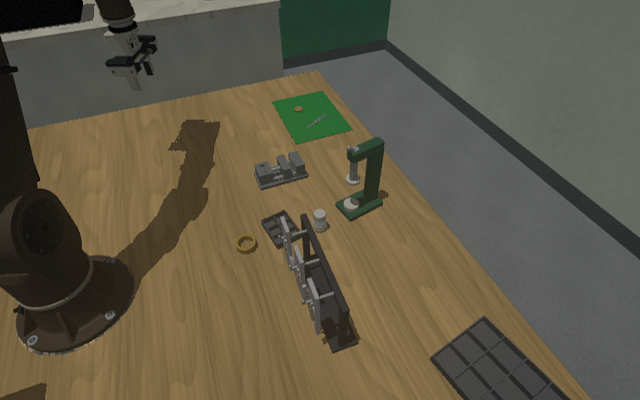

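View pics/top0.png

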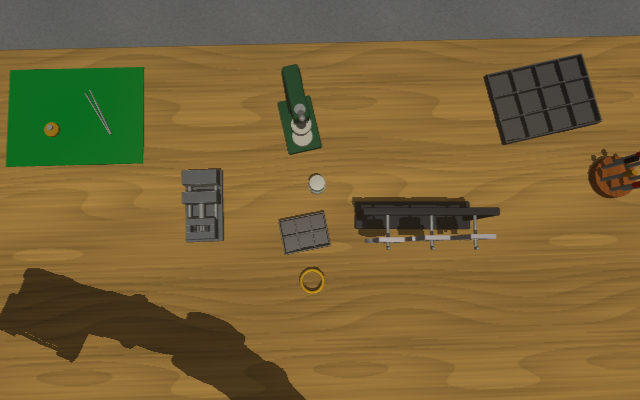

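The rack is at top px (355–500, 200–250), with the carriers hanging toward the robot. The vise is at top px (183–223, 168–242), with its wheel near (200, 228). I'll enlarge both regions.

Run:
```python
import cv2,numpy as np
s=cv2.imread("pics/side0.png");t=cv2.imread("pics/top0.png")
r=lambda im,x0,y0,w,h,k:cv2.convertScaleAbs(cv2.resize(im[y0:y0+h,x0:x0+w],None,fx=k,fy=k,interpolation=cv2.INTER_CUBIC),alpha=1.6)
a=r(s,255,205,110,150,4) # 440x600
b=r(s,245,140,70,60,5)   #350x300
c=np.zeros((600,800,3),np.uint8);c[:,:440]=a;c[:300,440:790]=b
cv2.imwrite("pics/c1.png",c)
a=r(t,345,190,160,65,5) #800x325
b=r(t,175,160,60,90,3) #180x270
c=np.zeros((600,800,3),np.uint8);c[:325]=a;c[325:595,:180]=b
b=r(t,175,165,60,45,6);c[326:596,200:560]=b
cv2.imwrite("pics/c2.png",c)
```

```text
(no output)
```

View pics/c1.png

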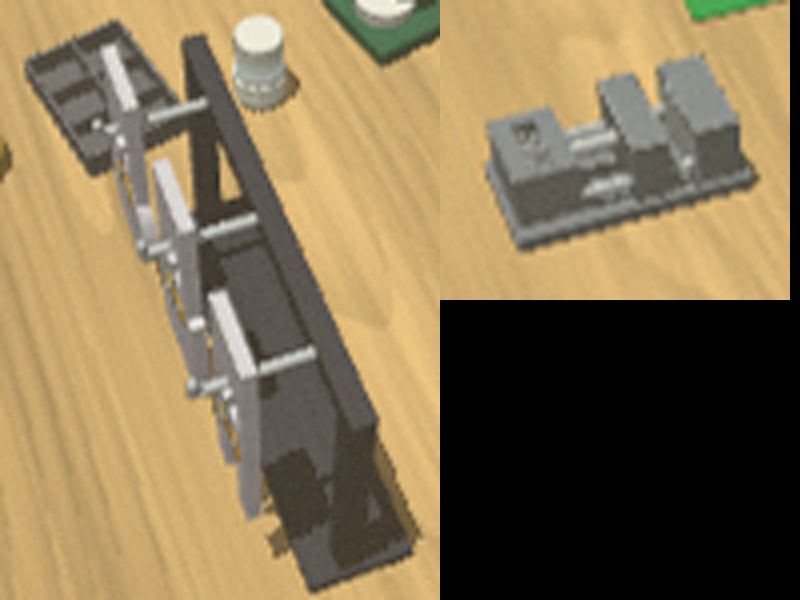

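View pics/c2.png

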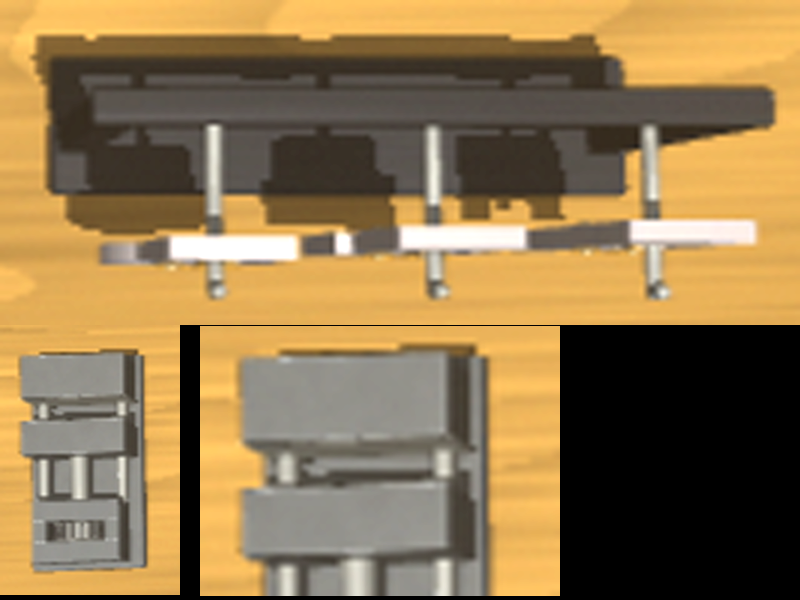

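```bash
cat > h.py <<'E'
from cell import arm
import numpy as np,cv2
from scipy.spatial.transform import Rotation as Ro
P={n:arm.camera_params(n) for n in("side","top")}
def back(n,u,v,z):
    p=P[n];d=p["R"].T@np.linalg.inv(p["camera_matrix"])@[u,v,1];c=-p["R"].T@p["t"]
    return c+d*(z-c[2])/d[2]
def proj(n,X):
    p=P[n];q=(np.atleast_2d(X)@p["R"].T+p["t"])@p["camera_matrix"].T
    return q[:,:2]/q[:,2:]
E
python3 - <<'E'
from h import *
np.set_printoptions(precision=4,suppress=True)
T1=lambda x,y:(345+x/5-.4,190+y/5-.4)
T2=lambda x,y:(175+(x-200)/6-.4,165+(y-326)/6-.4)
T3=lambda x,y:(175+x/3-.33,160+(y-325)/3-.33)
S1=lambda x,y:(255+x/4-.4,205+y/4-.4)
S2=lambda x,y:(245+(x-440)/5-.4,140+y/5-.4)
def b(l,n,f,pts,z):
    print(l)
    for p in pts: print("  ",p,back(n,*f(*p),z))
b("peg roots top","top",T1,[(214,126),(432,126),(650,126)],.173)
b("peg ends","top",T1,[(217,290),(437,290),(655,292)],.178)
b("rail front","top",T1,[(93,125),(773,127)],.176)
b("peg ends side","side",S1,[(96,125),(143,250),(192,385)],.178)
ztab=.173+.038
b("tabs top corners","top",T1,[(170,260),(298,260),(400,250),(527,250),(630,243),(756,243),(170,237),(298,237),(400,228),(527,228),(630,221),(756,221)],ztab)
b("tabs side (far/near corner, left edge)","side",S1,[(102,48),(125,110),(155,168),(183,236),(211,298),(246,375)],ztab)
b("jaws fixed","top",T2,[(242,443),(447,437),(242,360),(447,354)],.055)
b("jaws moving","top",T2,[(242,490),(450,485),(242,553),(448,555)],.055)
b("wheel","top",T3,[(75,530),(48,530),(103,530)],.055)
b("side fixed jaw, moving","side",S2,[(657,67),(687,132),(626,78),(667,140)],.055)
b("side wheel","side",S2,[(527,132)],.055)
E
```

```text
peg roots top
   (214, 126) [ 0.5389 -0.1373  0.173 ]
   (432, 126) [ 0.5367 -0.217   0.173 ]
   (650, 126) [ 0.5345 -0.2968  0.173 ]
peg ends
   (217, 290) [ 0.4794 -0.135   0.178 ]
   (437, 290) [ 0.4772 -0.2143  0.178 ]
   (655, 292) [ 0.4742 -0.293   0.178 ]
rail front
   (93, 125) [ 0.5403 -0.0929  0.176 ]
   (773, 127) [ 0.5327 -0.3406  0.176 ]
peg ends side
   (96, 125) [ 0.4787 -0.1359  0.178 ]
   (143, 250) [ 0.477  -0.2192  0.178 ]
   (192, 385) [ 0.4747 -0.2965  0.178 ]
tabs top corners
   (170, 260) [ 0.4902 -0.114   0.211 ]
   (298, 260) [ 0.489  -0.1584  0.211 ]
   (400, 250) [ 0.4914 -0.194   0.211 ]
   (527, 250) [ 0.4902 -0.2381  0.211 ]
   (630, 243) [ 0.4916 -0.2741  0.211 ]
   (756, 243) [ 0.4903 -0.318   0.211 ]
   (170, 237) [ 0.4982 -0.1143  0.211 ]
   (298, 237) [ 0.4969 -0.1587  0.211 ]
   (400, 228) [ 0.499  -0.1944  0.211 ]
   (527, 228) [ 0.4978 -0.2386  0.211 ]
   (630, 221) [ 0.4992 -0.2746  0.211 ]
   (756, 221) [ 0.498  -0.3185  0.211 ]
tabs side (far/near corner, left edge)
   (102, 48) [ 0.492 -0.114  0.211]
   (125, 110) [ 0.4903 -0.1582  0.211 ]
   (155, 168) [ 0.4927 -0.1981  0.211 ]
   (183, 236) [ 0.4922 -0.2403  0.211 ]
   (211, 298) [ 0.4928 -0.2765  0.211 ]
   (246, 375) [ 0.4936 -0.3181  0.211 ]
jaws fixed
   (242, 443) [0.6229 0.2697 0.055 ]
   (447, 437) [0.623  0.1987 0.055 ]
   (242, 360) [0.652  0.2697 0.055 ]
   (447, 354) [0.6522 0.1985 0.055 ]
jaws moving
   (242, 490) [0.6064 0.2696 0.055 ]
   (450, 485) [0.6062 0.1977 0.055 ]
   (242, 553) [0.5845 0.2696 0.055 ]
   (448, 555) [0.5818 0.1986 0.055 ]
wheel
   (75, 530) [0.5305 0.2323 0.055 ]
   (48, 530) [0.531  0.2508 0.055 ]
   (103, 530) [0.5299 0.2131 0.055 ]
side fixed jaw, moving
   (657, 67) [0.6231 0.2682 0.055 ]
   (687, 132) [0.6204 0.2014 0.055 ]
   (626, 78) [0.6016 0.2653 0.055 ]
   (667, 140) [0.6068 0.1991 0.055 ]
side wheel
   (527, 132) [0.5297 0.2392 0.055 ]
```

Run:
```python
from h import *
th=-.0307;ex=np.array([np.cos(th),np.sin(th),0]);ey=np.array([-np.sin(th),np.cos(th),0])
cs=[(.4941,-.1363),(.495,-.2165),(.4952,-.2965)]
z0=.173-.108
def sq():return np.array([[-.028,0],[.028,0],[.028,.068],[-.028,.068]])
a=np.linspace(0,2*np.pi,40);rd=np.c_[.034*np.cos(a),.034+.034*np.sin(a)]
out=[]
for n,(x0,y0,w,h,k) in {"top":(345,190,160,65,5),"side":(255,205,110,150,4)}.items():
    im=cv2.imread(f"pics/{n}0.png")
    c=cv2.convertScaleAbs(cv2.resize(im[y0:y0+h,x0:x0+w],None,fx=k,fy=k,interpolation=cv2.INTER_CUBIC),alpha=2.2,beta=10)
    d=c.copy()
    for cx in cs:
        for sh,col in((sq(),(0,0,255)),(rd,(0,255,0))):
            for f in (-.004,):
                X=np.array([[cx[0],cx[1],z0]])+f*ex+sh[:,:1]*ey+sh[:,1:]*[0,0,1]
                q=((proj(n,X)-[x0,y0]+.4)*k).astype(int)
                cv2.polylines(d,[q],True,col,1)
    out.append((c,d))
H=np.zeros((600,800,3),np.uint8);s0,s1=[cv2.resize(x,(400,545)) for x in out[1]]
H[:545,:400]=s0;H[:545,400:]=s1;cv2.imwrite("pics/c3.png",H)
cv2.imwrite("pics/c4.png",np.vstack([out[0][0][:,:],out[0][1]])[:600])
```

```text
(no output)
```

View pics/c3.png

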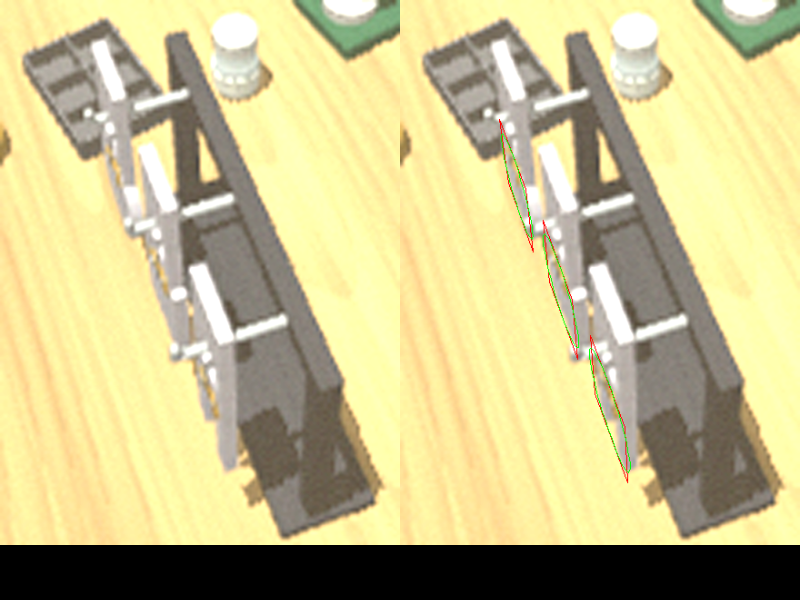

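View pics/c4.png

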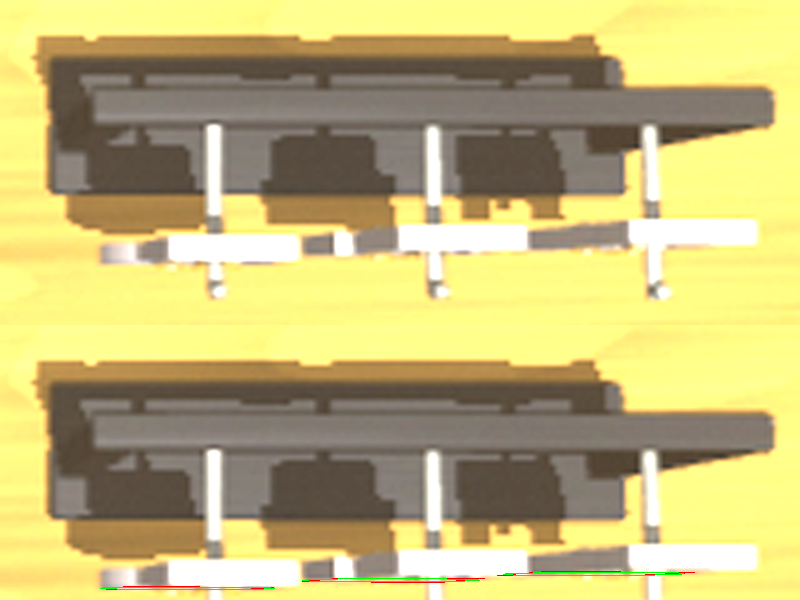

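The fork carrier is on the right: its shadow has two prongs at c4 (480–560, 210). The square one is in the middle, with a flat shoulder at c4 (343, 240) and a flat-bottomed shadow. The round one is on the left, with a shaded rim at (120, 252). The target tab is therefore centred at about (0.495, -0.2165). The vise slot is at about (0.614, 0.234) with yaw near 0, and the rack yaw is -0.031. First I'll turn the tool so y lies along the rack's x.

Call:
{"method": "send_rows", "body": {"increments": [[3.4,[0,0,-1],[0,0,0.146]],[3.4,[0,0,-1],[0,0,0.146]],[3.4,[0,0,-1],[0,0,0.146]],[3.4,[0,0,-1],[0,0,0.146]],[3.4,[0,0,-1],[0,0,0.146]]], "force": 20}}

```text
clock: 0.6
position: [0.2614, 0.5674, 0.2767]
ee_rot: [1.732, 2.621, -0.001]
force: [1.4, 0.6, -0.4]
width: 0.618
gripper_force: 0.0
```

Call:
{"method": "send_rows", "body": {"increments": [[3.4,[0,0,-1],[0,0,0.146]],[3.4,[0,0,-1],[0,0,0.146]],[3.4,[0,0,-1],[0,0,0.146]],[3.4,[0,0,0],[0,0,0]]]}}

```text
clock: 1.0
position: [0.2617, 0.5681, 0.3076]
ee_rot: [-2.256, -2.186, -0.002]
force: [0.2, -0.1, 0.7]
width: 0.372
gripper_force: 0.0
```

Call:
{"method": "send_rows", "body": {"increments": [[3.4,[-4.6,1.5,0],[0,0,0]],[3.4,[-4.6,1.5,0],[0,0,0]],[3.4,[-4.6,1.5,0],[0,0,0]],[3.4,[-4.6,1.5,0],[0,0,0]],[3.4,[-4.6,1.5,0],[0,0,0]]]}}

```text
clock: 1.5
position: [0.3299, 0.3333, 0.306]
ee_rot: [2.248, 2.195, -0.001]
force: [0.9, 0.1, -0.2]
width: 0.37
gripper_force: 0.0
```

Call:
{"method": "send_rows", "body": {"increments": [[3.4,[-4.6,1.5,0],[0,0,0]],[3.4,[-4.6,1.5,0],[0,0,0]],[3.4,[-4.6,1.5,0],[0,0,0]],[3.4,[-4.6,1.5,0],[0,0,0]],[3.4,[-4.6,1.5,0],[0,0,0]]]}}

```text
clock: 2.0
position: [0.398, 0.1014, 0.3063]
ee_rot: [-2.248, -2.195, -0.0]
force: [0.8, 0.6, -0.4]
width: 0.369
gripper_force: 0.0
```

Call:
{"method": "send_rows", "body": {"increments": [[3.4,[-4.6,1.5,0],[0,0,0]],[3.4,[-4.6,1.5,0],[0,0,0]],[3.4,[-4.6,1.5,0],[0,0,0]],[3.4,[-4.6,1.5,0],[0,0,0]],[3.4,[-4.6,1.5,0],[0,0,0]]]}}

```text
clock: 2.5
position: [0.4663, -0.1303, 0.3064]
ee_rot: [-2.247, -2.196, -0.001]
force: [1.8, 0.8, 0.8]
width: 0.371
gripper_force: 0.0
```

Call:
{"method": "send_rows", "body": {"increments": [[3.4,[0,0,0],[0,0,0]],[3.4,[0,0,0],[0,0,0]]]}}

```text
clock: 2.7
position: [0.4659, -0.1298, 0.306]
ee_rot: [-2.253, -2.189, 0.003]
force: [-0.6, 0.9, -1.1]
width: 0.37
gripper_force: 0.0
```

Call:
{"method": "send_rows", "body": {"increments": [[3.4,[-4.3,1.6,0],[0,0,0]],[3.4,[-4.3,1.6,0],[0,0,0]],[3.4,[0,0,4],[0,0,0]],[3.4,[0,0,4],[0,0,0]],[3.4,[0,0,0],[0,0,0]]]}}

```text
clock: 3.2
position: [0.4933, -0.2122, 0.2222]
ee_rot: [-2.243, -2.188, 0.006]
force: [0.3, 1.3, 0.5]
width: 0.37
gripper_force: 0.0
```

Run:
```python
from h import *
s=arm.observe();print(s["position"],s["ee_rot"],s["force"])
im=arm.get_image("top")[:,:,::-1];im2=arm.get_image("side")[:,:,::-1]
a=cv2.resize(im[185:265,345:505],None,fx=3.5,fy=3.5,interpolation=cv2.INTER_CUBIC)
b=cv2.resize(im2[190:330,240:380],None,fx=2.2,fy=2.2,interpolation=cv2.INTER_CUBIC)
H=np.zeros((a.shape[0]+b.shape[0],a.shape[1],3),np.uint8);H[:a.shape[0]]=a;H[a.shape[0]:,:b.shape[1]]=b
cv2.imwrite("pics/g1.png",cv2.convertScaleAbs(H,alpha=1.6))
```

```text
[ 0.49331842 -0.21221721  0.2222105 ] [-2.24322384 -2.18772495  0.00571425] [0.33628957 1.26049339 0.46925633]
```

View pics/g1.png

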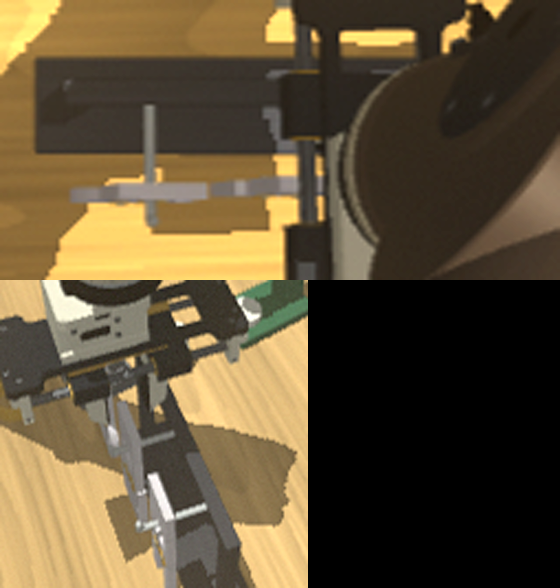

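The fingers straddle the middle carrier's tab, with one finger on each side at side-crop (100–160, 385). I'll go down 3.8 cm and close.

Call:
{"method": "send_rows", "body": {"increments": [[3.4,[-0.4,0.2,1.3],[0,0,0]],[3.4,[0,0,1.3],[0,0,0]],[3.4,[0,0,1.2],[0,0,0]],[3.4,[0,0,0],[0,0,0]],[1.6,[0,0,0],[0,0,0]]]}}

```text
clock: 3.8
position: [0.4976, -0.2195, 0.1886]
ee_rot: [-2.253, -2.189, 0.001]
force: [0.7, 0.5, 0.3]
width: 0.321
gripper_force: 0.0
```

Call:
{"method": "send_rows", "body": {"increments": [[0.3,[0,0,0],[0,0,0]],[0.3,[0,0,0],[0,0,0]],[0.3,[0,0,0],[0,0,0]],[0.3,[0,0,0],[0,0,0]]], "force": 25}}

```text
clock: 4.2
position: [0.4979, -0.2197, 0.189]
ee_rot: [2.253, 2.189, 0.0]
force: [-0.9, -0.1, 0.5]
width: 0.082
gripper_force: 25.0
```

Call:
{"method": "send_rows", "body": {"increments": [[0.3,[0,0,-0.7],[0,0,0]],[0.3,[0,0,-0.7],[0,0,0]],[0.3,[0,0,0],[0,0,0]],[0.3,[0,0,0],[0,0,0]]]}}

```text
clock: 4.6
position: [0.498, -0.2195, 0.203]
ee_rot: [2.253, 2.189, 0.001]
force: [-0.3, -0.8, -0.9]
width: 0.084
gripper_force: 25.0
```

Lifted cleanly by 14 mm, so now I'll draw it out along -x.

Call:
{"method": "send_rows", "body": {"increments": [[0.3,[0,-1.2,0],[0,0,0]],[0.3,[0,-1.3,0],[0,0,0]],[0.3,[0,-1.3,0],[0,0,0]],[0.3,[0,-1.3,0],[0,0,0]],[0.3,[0,-0.4,0],[0,0,0]]]}}

```text
clock: 5.1
position: [0.4407, -0.2179, 0.2027]
ee_rot: [-2.254, -2.187, -0.001]
force: [-0.3, 0.2, -1.9]
width: 0.084
gripper_force: 25.0
```

Call:
{"method": "send_rows", "body": {"increments": [[0.3,[0,0,0],[0,0,0]],[0.3,[0,0,0],[0,0,0]]]}}

```text
clock: 5.3
position: [0.4433, -0.2178, 0.2029]
ee_rot: [2.253, 2.189, 0.001]
force: [-0.0, -0.0, -1.0]
width: 0.084
gripper_force: 25.0
```

Call:
{"method": "send_rows", "body": {"increments": [[0.3,[0,0,-2.5],[0,0,0]],[0.3,[0,0,-2.5],[0,0,0]],[0.3,[0,0,-2.5],[0,0,-0.028]],[0.3,[3,0,0],[0,0,0]],[0.3,[4,0,0],[0,0,0]]]}}

```text
clock: 5.8
position: [0.4437, -0.1491, 0.2787]
ee_rot: [2.225, 2.214, 0.001]
force: [0.6, 0.5, -0.8]
width: 0.092
gripper_force: 25.0
```

Call:
{"method": "send_rows", "body": {"increments": [[0.3,[4,0,0],[0,0,0]],[0.3,[4,0,0],[0,0,0]],[0.3,[4,0,0],[0,0,0]],[0.3,[4,0,0],[0,0,0]],[0.3,[4,0,0],[0,0,0]]]}}

```text
clock: 6.3
position: [0.4434, 0.0541, 0.278]
ee_rot: [2.222, 2.22, 0.001]
force: [0.8, 0.1, -1.0]
width: 0.08
gripper_force: 25.0
```

Call:
{"method": "send_rows", "body": {"increments": [[0.3,[4,0,0],[0,0,0]],[0.3,[4,0,0],[0,0,0]],[0.3,[4,1,0],[0,0,0]],[0.3,[4,3,0],[0,0,0]],[0.3,[2,4,0],[0,0,0]]]}}

```text
clock: 6.8
position: [0.5228, 0.238, 0.2772]
ee_rot: [-2.213, -2.227, -0.001]
force: [-0.1, -0.5, -0.3]
width: 0.088
gripper_force: 25.0
```

Call:
{"method": "send_rows", "body": {"increments": [[0.3,[0,4,0],[0,0,0]],[0.3,[0,3,0],[0,0,0]],[0.3,[0,1,0],[0,0,0]],[0.3,[0,0,0],[0,0,0]],[0.3,[0,0,0],[0,0,0]]]}}

```text
clock: 7.3
position: [0.6027, 0.232, 0.2774]
ee_rot: [-2.222, -2.22, 0.001]
force: [-0.4, 0.6, -1.3]
width: 0.081
gripper_force: 25.0
```

Call:
{"method": "send_rows", "body": {"increments": [[0.3,[0.2,1.2,2],[0,0,0]],[0.3,[0,0,2.5],[0,0,0]],[0.3,[0,0,2.5],[0,0,0]],[0.3,[0,0,0],[0,0,0]],[0.3,[0,0,0],[0,0,0]]]}}

```text
clock: 7.8
position: [0.6146, 0.2343, 0.2086]
ee_rot: [-2.222, -2.221, -0.0]
force: [0.5, -0.2, 0.4]
width: 0.083
gripper_force: 25.0
```

Run:
```python
from h import *
s=arm.observe();print(s["position"],s["ee_rot"],s["force"])
im=arm.get_image("top")[:,:,::-1];im2=arm.get_image("side")[:,:,::-1]
cv2.imwrite("pics/top1.png",im);cv2.imwrite("pics/side1.png",im2)
r=lambda im,x0,y0,w,h,k:cv2.convertScaleAbs(cv2.resize(im[y0:y0+h,x0:x0+w],None,fx=k,fy=k,interpolation=cv2.INTER_CUBIC),alpha=1.6)
H=np.zeros((600,800,3),np.uint8);H[:600,:480]=r(im2,235,80,80,100,6)[:600];H[:450,490:790]=r(im,170,140,60,90,5)
cv2.imwrite("pics/g2.png",H)
```

```text
[0.61460411 0.23434061 0.20860522] [-2.22151216e+00 -2.22056560e+00 -3.09301861e-04] [ 0.49369016 -0.22438584  0.35450238]
```

View pics/g2.png

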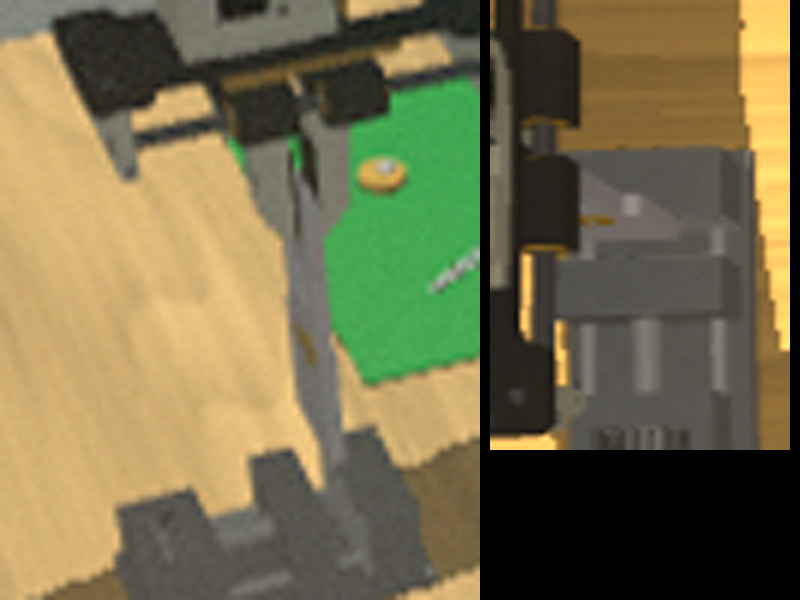

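Run:
```python
from h import *
S=lambda x,y:(235+x/6-.4,80+y/6-.4)
T=lambda x,y:(170+(x-490)/5-.4,140+y/5-.4)
for p in [(322,468),(342,462)]: print("side",back("side",*S(*p),.0846))
print("top",back("top",*T(680,239),.0846))
for c in [(.6106,.2063,.0846),(.6186,.2063,.0846)]:
  q=proj("side",c)[0];r=proj("top",c)[0];print((q-[235,80]+.4)*6,(r-[170,140]+.4)*5+[490,0])
for p in [(722,257),(722,232)]: print("jaws top-r corners",back("top",*T(*p),.055))
```

```text
side [0.60762068 0.21144135 0.0846    ]
side [0.61839932 0.21202193 0.0846    ]
top [0.61038683 0.20917484 0.0846    ]
[330.88385224 472.62189816] [687.1365182  238.28323272]
[346.0319467  468.65576428] [687.05447719 218.64823458]
jaws top-r corners [0.6064262  0.19829264 0.055     ]
jaws top-r corners [0.61691386 0.19823287 0.055     ]
```

The plate corners project to about x 0.614 (centred in the gap), but y is about 3 mm too high. I'll correct that and lower it.

Call:
{"method": "send_rows", "body": {"increments": [[0.3,[-0.3,0.05,0],[0,0,0]],[0.3,[0,0,1],[0,0,0]],[0.3,[0,0,1],[0,0,0]],[0.3,[0,0,1],[0,0,0]],[0.3,[0,0,1],[0,0,0]]]}}

```text
clock: 8.4
position: [0.6155, 0.2308, 0.1664]
ee_rot: [-2.222, -2.22, 0.001]
force: [-0.1, 0.3, -1.5]
width: 0.085
gripper_force: 25.0
```

Call:
{"method": "send_rows", "body": {"increments": [[0.3,[0,0,1],[0,0,0]],[0.3,[0,0,0.8],[0,0,0]],[0.3,[0,0,0.6],[0,0,0]],[0.3,[0,0,0.3],[0,0,0]],[0.3,[0,0,0],[0,0,0]]]}}

```text
clock: 8.9
position: [0.6157, 0.2308, 0.1404]
ee_rot: [-2.223, -2.22, 0.001]
force: [-0.2, 0.3, -1.2]
width: 0.086
gripper_force: 25.0
```

Call:
{"method": "send_rows", "body": {"increments": [[0.3,[0,0,0.2],[0,0,0]],[0.3,[0,0,0.1],[0,0,0]],[0.3,[0,0,0],[0,0,0]]]}}

```text
clock: 9.2
position: [0.6159, 0.2309, 0.1379]
ee_rot: [2.223, 2.22, 0.0]
force: [-1.4, 0.2, -1.5]
width: 0.09
gripper_force: 25.0
```

Call:
{"method": "send_rows", "body": {"increments": [[0.3,[0,0,0.1],[0,0,0]],[0.3,[0,0,0],[0,0,0]]]}}

```text
clock: 9.4
position: [0.6158, 0.2309, 0.1367]
ee_rot: [-2.223, -2.22, -0.0]
force: [0.1, 0.5, -1.2]
width: 0.084
gripper_force: 25.0
```

Call:
{"method": "send_rows", "body": {"increments": [[0.3,[0,0,0.1],[0,0,0]],[0.3,[0,0,0],[0,0,0]]]}}

```text
clock: 9.6
position: [0.6161, 0.2308, 0.1362]
ee_rot: [2.223, 2.22, 0.001]
force: [-0.8, -0.6, 1.6]
width: 0.084
gripper_force: 25.0
```

Call:
{"method": "send_rows", "body": {"increments": [[0.3,[0,0,0.1],[0,0,0]],[0.3,[0,0,0],[0,0,0]]]}}

```text
clock: 9.8
position: [0.6167, 0.2309, 0.1362]
ee_rot: [2.222, 2.22, 0.003]
force: [-1.6, -0.3, 10.4]
width: 0.086
gripper_force: 25.0
```

The plate is on the floor (10 N reaction). Releasing.

Call:
{"method": "send_rows", "body": {"increments": [[1.2,[0,0,-0.1],[0,0,0]],[1.8,[0,0,0],[0,0,0]],[2.4,[0,0,0],[0,0,0]],[3,[0,0,0],[0,0,0]],[4,[0,0,0],[0,0,0]]]}}

```text
clock: 10.3
position: [0.6157, 0.2308, 0.1355]
ee_rot: [-2.223, -2.22, 0.001]
force: [-0.7, 0.2, -0.4]
width: 0.37
gripper_force: 0.0
```

Call:
{"method": "send_rows", "body": {"increments": [[5,[0,0,0],[0,0,0]],[6,[0,0,0],[0,0,0]],[7,[0,0,0],[0,0,0]],[8,[0,0,0],[0,0,0]],[9.1,[0,0,0],[0,0,0]]]}}

```text
clock: 10.8
position: [0.6158, 0.2308, 0.1358]
ee_rot: [-2.223, -2.22, -0.0]
force: [0.5, 0.1, 0.7]
width: 0.796
gripper_force: 0.0
```

Call:
{"method": "send_rows", "body": {"increments": [[9.1,[0,0,0],[0,0,0]],[9.1,[0,0,0],[0,0,0]],[9.1,[0,0,-1],[0,0,0]],[9.1,[0,0,-2],[0,0,0]],[9.1,[0,0,-3],[0,0,0]]]}}

```text
clock: 11.3
position: [0.615, 0.2306, 0.1957]
ee_rot: [-2.222, -2.22, 0.004]
force: [0.5, 0.8, 0.5]
width: 0.993
gripper_force: 0.0
```

Call:
{"method": "send_rows", "body": {"increments": [[9.1,[0,0,-3],[0,0,0]],[9.1,[0,0,-3],[0,0,0]],[9.1,[0,0,0],[0,0,0]]]}}

```text
clock: 11.6
position: [0.6181, 0.2308, 0.2611]
ee_rot: [2.221, 2.218, 0.011]
force: [0.6, -0.7, 0.5]
width: 0.993
gripper_force: 0.0
```

Run:
```python
from h import *
s=arm.observe();print(s["position"],s["ee_rot"],s["force"])
im=arm.get_image("top")[:,:,::-1];im2=arm.get_image("side")[:,:,::-1]
r=lambda im,x0,y0,w,h,k:cv2.convertScaleAbs(cv2.resize(im[y0:y0+h,x0:x0+w],None,fx=k,fy=k,interpolation=cv2.INTER_CUBIC),alpha=1.6)
H=np.zeros((600,800,3),np.uint8);H[:600,:480]=r(im2,235,100,80,100,6)[:600];H[:450,490:790]=r(im,170,140,60,90,5)
cv2.imwrite("pics/g3.png",H)
```

```text
[0.61812027 0.23084063 0.26109029] [2.2209459  2.21770474 0.01096178] [ 0.59556815 -0.66307883  0.54375107]
```

View pics/g3.png

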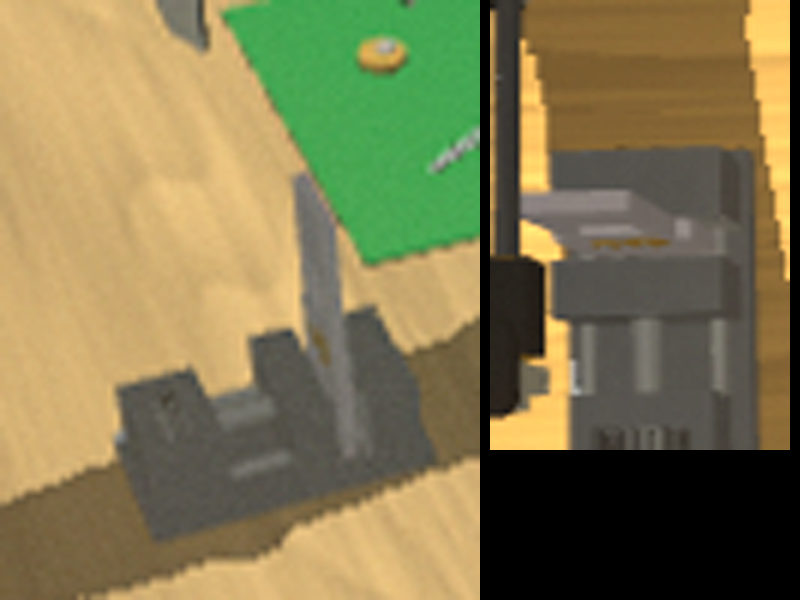

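The plate stands in the slot, nearly upright. I'll shut the fingers, move over the wheel and turn 90°, so the gripper body, which is long along tool y, clears the plate.

Call:
{"method": "send_rows", "body": {"increments": [[0,[-0.5,-4.3,0],[0,0,0]],[0,[-0.4,-4.3,0],[0,0,0]],[0,[0,0,0],[0,0,0.143]],[0,[0,0,0],[0,0,0.143]],[0,[0,0,0],[0,0,0.143]]], "force": 10}}

```text
clock: 12.2
position: [0.5287, 0.2219, 0.255]
ee_rot: [-2.648, -1.689, 0.002]
force: [0.1, 0.3, -0.3]
width: 0.605
gripper_force: 0.0
```

Call:
{"method": "send_rows", "body": {"increments": [[0,[0,0,0],[0,0,0.143]],[0,[0,0,0],[0,0,0.143]],[0,[0,0,0],[0,0,0.143]],[0,[0,0,0],[0,0,0.143]],[0,[0,0,0],[0,0,0.143]]]}}

```text
clock: 12.7
position: [0.5291, 0.2218, 0.2548]
ee_rot: [3.072, 0.654, -0.003]
force: [-0.4, 0.1, 0.2]
width: 0.168
gripper_force: 0.0
```

Call:
{"method": "send_rows", "body": {"increments": [[0,[0,0,0],[0,0,0.143]],[0,[0,0,0],[0,0,0.143]],[0,[0,0,0],[0,0,0.143]],[0,[0,0,0],[0,0,0]],[0,[0,0,0],[0,0,0]]]}}

```text
clock: 13.2
position: [0.5294, 0.2219, 0.2551]
ee_rot: [3.141, 0.001, -0.001]
force: [0.6, -0.3, 0.5]
width: 0.008
gripper_force: 0.0
```

Call:
{"method": "send_rows", "body": {"increments": [[0,[0,0,4.5],[0,0,0]],[0,[0,0,4.5],[0,0,0]],[0,[0,0,4.5],[0,0,0]],[0,[0,0,4.5],[0,0,0]],[0,[0,0,0],[0,0,0]]]}}

```text
clock: 13.7
position: [0.5259, 0.2211, 0.071]
ee_rot: [3.138, -0.0, -0.013]
force: [-1.8, -0.6, 0.9]
width: 0.007
gripper_force: 0.0
```

Call:
{"method": "send_rows", "body": {"increments": [[0,[0,0,1],[0,0,0]],[0,[0,0,0.4],[0,0,0]],[0,[0,0,0],[0,0,0]]]}}

```text
clock: 14.0
position: [0.5306, 0.2223, 0.063]
ee_rot: [-3.14, 0.004, -0.003]
force: [0.5, 0.5, -0.6]
width: 0.005
gripper_force: 0.0
```

Call:
{"method": "send_rows", "body": {"increments": [[0,[0,0,0.3],[0,0,0]],[0,[0,0,0.2],[0,0,0]],[0,[0,0,0],[0,0,0]]]}}

```text
clock: 14.3
position: [0.5299, 0.2222, 0.057]
ee_rot: [-3.141, 0.005, -0.0]
force: [-0.1, 0.2, 0.8]
width: 0.007
gripper_force: 0.0
```

Call:
{"method": "send_rows", "body": {"increments": [[0,[0,0,0.1],[0,0,0]],[0,[0,0,0],[0,0,0]]]}}

```text
clock: 14.5
position: [0.5298, 0.222, 0.0558]
ee_rot: [-3.142, 0.005, -0.0]
force: [-0.1, 0.0, 0.6]
width: 0.005
gripper_force: 0.0
```

Call:
{"method": "send_rows", "body": {"increments": [[0,[0,0,0.1],[0,0,0]],[0,[0,0,0],[0,0,0]]]}}

```text
clock: 14.7
position: [0.5299, 0.2219, 0.0547]
ee_rot: [-3.142, 0.005, -0.0]
force: [0.2, 0.3, 1.2]
width: 0.006
gripper_force: 0.2
```

Call:
{"method": "send_rows", "body": {"increments": [[0,[0,0,0.06],[0,0,0]],[0,[0,0,0],[0,0,0]]]}}

```text
clock: 14.9
position: [0.53, 0.222, 0.0544]
ee_rot: [-3.141, 0.005, -0.0]
force: [-0.3, -0.5, 3.3]
width: 0.006
gripper_force: 1.8
```

Call:
{"method": "send_rows", "body": {"increments": [[0,[0,0,0.07],[0,0,0]],[0,[0,-0.2,0],[0,0,0]],[0,[0,-0.3,0],[0,0,0]],[0,[0,-0.3,0],[0,0,0]]]}}

```text
clock: 15.3
position: [0.5303, 0.2263, 0.0548]
ee_rot: [3.139, -0.01, 0.001]
force: [-7.4, -11.1, 30.0]
width: 0.006
gripper_force: 15.5
```

Call:
{"method": "send_rows", "body": {"increments": [[0,[0,0,-0.2],[0,0,0]],[0,[0,0,0],[0,0,0]]]}}

```text
clock: 15.5
position: [0.5302, 0.229, 0.056]
ee_rot: [3.141, -0.007, 0.001]
force: [-0.7, -2.4, 9.7]
width: 0.002
gripper_force: 5.1
```

Call:
{"method": "send_rows", "body": {"increments": [[0,[0,-0.2,-0.03],[0,0,0]],[0,[0,-0.2,0],[0,0,0]]]}}

```text
clock: 15.7
position: [0.5302, 0.2333, 0.0562]
ee_rot: [3.141, -0.006, 0.001]
force: [-0.8, -2.5, 8.6]
width: 0.004
gripper_force: 4.3
```

Call:
{"method": "send_rows", "body": {"increments": [[0,[0,-0.3,0],[0,0,0]],[0,[0,-0.3,0],[0,0,0]]]}}

```text
clock: 15.9
position: [0.5301, 0.2395, 0.056]
ee_rot: [3.141, -0.006, 0.001]
force: [0.6, -1.0, 2.7]
width: 0.004
gripper_force: 1.0
```

Call:
{"method": "send_rows", "body": {"increments": [[0,[0,-0.2,0.13],[0,0,0]],[0,[0,-0.2,0.05],[0,0,0]]]}}

```text
clock: 16.1
position: [0.5302, 0.2444, 0.0541]
ee_rot: [-3.141, 0.005, -0.001]
force: [0.2, 0.3, 4.8]
width: 0.009
gripper_force: 1.9
```

Run:
```python
from h import *
s=arm.observe();print(s["position"],s["force"])
im=arm.get_image("top")[:,:,::-1]
b=cv2.imread("pics/top0.png")
np.save("pics/a.npy",im)
# edge rows along columns in slot, moving jaw: brightness profile
for c in (210,213):print(c,im[190:225,c].mean(1).astype(int),b[190:225,c].mean(1).astype(int))
```

```text
[0.5301578  0.24442531 0.05407621] [0.17116653 0.3199625  4.76452552]
210 [ 51  51  52  51  51  52  51  51  51  51  42  41  45  50  50  50  50  50
  50  43  34  31  40  41  40  40  49  50  87 102 103 103 102 102 103] [46 99 90 91 91 92 92 93 93 93 94 94 66 47 66 89 90 90 90 90 90 90 90 90
 91 91 48 47 79 92 92 92 93 93 93]
213 [ 51  50  51  51  51  52  93  94  95  99  57  42  46  50  50  50  50  51
  50  46  34  34  34  40  41  51  49  49 103 104 104 104 105 104 118] [ 65 111  90  89  90  91  92  92  93  93  95  94  57  47  66  91  92  91
  92  91  90  90  91  92  91  91  48  46  93  94  94  93  94  94 107]
```

Call:
{"method": "send_rows", "body": {"increments": [[0,[0,0,-0.8],[0,0,0]],[0,[0,2.0,0],[0,0,0]],[0,[0,0,0],[0,0,0]],[0,[0,0,0.7],[0,0,0]],[0,[0,0,0],[0,0,0]]]}}

```text
clock: 16.65
position: [0.5303, 0.2241, 0.0549]
ee_rot: [3.142, -0.005, 0.001]
force: [-0.0, -1.8, 8.4]
width: 0.003
gripper_force: 4.1
```

Call:
{"method": "send_rows", "body": {"increments": [[0,[0,0,0.06],[0,0,0]],[0,[0,-0.3,-0.1],[0,0,0]]]}}

```text
clock: 16.85
position: [0.5303, 0.2261, 0.0555]
ee_rot: [3.141, -0.006, 0.001]
force: [0.2, -5.1, 7.1]
width: 0.006
gripper_force: 4.2
```

Call:
{"method": "send_rows", "body": {"increments": [[0,[0,-0.3,-0.06],[0,0,0]],[0,[0,-0.3,-0.02],[0,0,0]]]}}

```text
clock: 17.05
position: [0.5302, 0.233, 0.0562]
ee_rot: [3.141, -0.005, 0.001]
force: [-0.3, -3.0, 5.5]
width: 0.002
gripper_force: 2.9
```

Call:
{"method": "send_rows", "body": {"increments": [[0,[0,-0.3,0.05],[0,0,0]],[0,[0,-0.3,0.06],[0,0,0]]]}}

```text
clock: 17.25
position: [0.5303, 0.2397, 0.0555]
ee_rot: [-3.141, 0.005, -0.001]
force: [-1.1, -3.0, 12.0]
width: 0.005
gripper_force: 5.3
```

Call:
{"method": "send_rows", "body": {"increments": [[0,[0,-0.3,0.1],[0,0,0]],[0,[0,-0.2,0.1],[0,0,0]]]}}

```text
clock: 17.45
position: [0.5309, 0.2438, 0.0538]
ee_rot: [3.141, -0.006, 0.003]
force: [-2.0, -4.0, 17.7]
width: 0.001
gripper_force: 7.1
```

Call:
{"method": "send_rows", "body": {"increments": [[0,[0,0,-0.8],[0,0,0]],[0,[0,2.0,0],[0,0,0]],[0,[0,0,0],[0,0,0]],[0,[0,0,0.7],[0,0,0]],[0,[0,0,0],[0,0,0]]]}}

```text
clock: 17.95
position: [0.5304, 0.2235, 0.0543]
ee_rot: [3.141, -0.006, 0.001]
force: [-2.8, -4.9, 14.3]
width: 0.006
gripper_force: 7.6
```

Call:
{"method": "send_rows", "body": {"increments": [[0,[0,0,-0.08],[0,0,0]],[0,[0,-0.3,-0.1],[0,0,0]]]}}

```text
clock: 18.15
position: [0.5302, 0.2261, 0.0556]
ee_rot: [3.14, -0.006, 0.001]
force: [0.3, -6.7, 6.4]
width: 0.007
gripper_force: 3.2
```

Call:
{"method": "send_rows", "body": {"increments": [[0,[0,-0.3,-0.06],[0,0,0]],[0,[0,-0.3,-0.02],[0,0,0]]]}}

```text
clock: 18.35
position: [0.53, 0.233, 0.0563]
ee_rot: [3.141, -0.005, 0.0]
force: [0.2, -2.8, 3.4]
width: 0.007
gripper_force: 1.8
```

Call:
{"method": "send_rows", "body": {"increments": [[0,[0,-0.3,0.02],[0,0,0]],[0,[0,-0.3,0.06],[0,0,0]]]}}

```text
clock: 18.55
position: [0.5302, 0.2387, 0.0558]
ee_rot: [3.141, -0.005, 0.001]
force: [-1.0, -5.8, 9.7]
width: 0.002
gripper_force: 4.2
```

Call:
{"method": "send_rows", "body": {"increments": [[0,[0,-0.3,0.08],[0,0,0]],[0,[0,-0.2,0.06],[0,0,0]]]}}

```text
clock: 18.75
position: [0.5298, 0.2451, 0.0541]
ee_rot: [-3.141, 0.004, 0.0]
force: [-0.2, 0.0, 0.6]
width: 0.001
gripper_force: 0.4
```

Call:
{"method": "send_rows", "body": {"increments": [[0,[0,0,-0.8],[0,0,0]],[0,[0,2.0,0],[0,0,0]],[0,[0,0,0],[0,0,0]],[0,[0,0,0.7],[0,0,0]],[0,[0,0,0],[0,0,0]]]}}

```text
clock: 19.25
position: [0.5302, 0.2246, 0.0552]
ee_rot: [-3.141, 0.005, -0.001]
force: [0.1, -0.8, 5.0]
width: 0.005
gripper_force: 2.8
```

Call:
{"method": "send_rows", "body": {"increments": [[0,[0,-0.3,-0.1],[0,0,0]],[0,[0,-0.3,-0.06],[0,0,0]]]}}

```text
clock: 19.45
position: [0.5295, 0.2309, 0.0567]
ee_rot: [-3.141, 0.004, 0.001]
force: [0.5, 1.0, -0.8]
width: 0.006
gripper_force: 0.0
```

Call:
{"method": "send_rows", "body": {"increments": [[0,[0,-0.3,0],[0,0,0]],[0,[0,-0.3,0.02],[0,0,0]]]}}

```text
clock: 19.65
position: [0.5295, 0.2369, 0.0565]
ee_rot: [-3.141, 0.004, 0.001]
force: [0.9, -0.2, 0.5]
width: 0.006
gripper_force: 0.0
```

Call:
{"method": "send_rows", "body": {"increments": [[0,[0,0,-0.5],[0,0,0]],[0,[0,1.1,0],[0,0,0]],[0,[0,0,0],[0,0,0]],[0,[0,0,0.6],[0,0,0]],[0,[0,0,0],[0,0,0]]]}}

```text
clock: 20.15
position: [0.5303, 0.2245, 0.0555]
ee_rot: [3.141, -0.006, 0.001]
force: [1.3, -0.8, 1.9]
width: 0.009
gripper_force: 0.8
```

Call:
{"method": "send_rows", "body": {"increments": [[0,[0,-0.2,-0.03],[0,0,0]],[0,[0,-0.2,-0.02],[0,0,0]]]}}

```text
clock: 20.35
position: [0.5297, 0.2288, 0.0563]
ee_rot: [3.141, -0.006, -0.0]
force: [-0.7, -1.7, 2.1]
width: 0.005
gripper_force: 1.0
```

Call:
{"method": "send_rows", "body": {"increments": [[0,[0,-0.3,0],[0,0,0]],[0,[0,-0.2,0],[0,0,0]]]}}

```text
clock: 20.55
position: [0.5298, 0.2344, 0.0564]
ee_rot: [-3.142, 0.004, 0.0]
force: [-0.4, -2.0, 2.6]
width: 0.004
gripper_force: 1.2
```

Call:
{"method": "send_rows", "body": {"increments": [[0,[0,0,0.07],[0,0,0]],[0,[0,-0.2,0.01],[0,0,0]],[0,[0,-0.2,0.02],[0,0,0]]]}}

```text
clock: 20.85
position: [0.53, 0.236, 0.056]
ee_rot: [3.14, -0.007, 0.0]
force: [-3.0, -9.8, 13.4]
width: 0.008
gripper_force: 6.5
```

Call:
{"method": "send_rows", "body": {"increments": [[0,[0,-0.2,0.04],[0,0,0]],[0,[0,-0.2,0.06],[0,0,0]]]}}

```text
clock: 21.05
position: [0.5307, 0.2397, 0.0554]
ee_rot: [3.14, -0.008, 0.002]
force: [-1.0, -7.2, 14.1]
width: 0.006
gripper_force: 6.3
```

Call:
{"method": "send_rows", "body": {"increments": [[0,[0,0,-0.8],[0,0,0]],[0,[0,1.9,0],[0,0,0]],[0,[0,0,0],[0,0,0]],[0,[0,0,0.72],[0,0,0]],[0,[0,0,0],[0,0,0]]]}}

```text
clock: 21.55
position: [0.5303, 0.2237, 0.0548]
ee_rot: [-3.141, 0.004, -0.001]
force: [-0.4, -1.1, 5.5]
width: 0.005
gripper_force: 3.0
```

Call:
{"method": "send_rows", "body": {"increments": [[0,[0,-0.2,-0.04],[0,0,0]],[0,[0,-0.2,-0.03],[0,0,0]]]}}

```text
clock: 21.75
position: [0.53, 0.2261, 0.0556]
ee_rot: [3.14, -0.006, 0.0]
force: [0.4, -7.7, 5.7]
width: 0.001
gripper_force: 3.4
```

Call:
{"method": "send_rows", "body": {"increments": [[0,[0,-0.2,-0.02],[0,0,0]],[0,[0,-0.2,0],[0,0,0]]]}}

```text
clock: 21.95
position: [0.5302, 0.2295, 0.056]
ee_rot: [3.139, -0.007, 0.001]
force: [-1.1, -7.6, 8.9]
width: 0.006
gripper_force: 4.9
```

Call:
{"method": "send_rows", "body": {"increments": [[0,[0,-0.2,0.02],[0,0,0]],[0,[0,-0.2,0.02],[0,0,0]]]}}

```text
clock: 22.15
position: [0.5305, 0.2326, 0.056]
ee_rot: [3.139, -0.008, 0.001]
force: [-2.3, -12.7, 16.1]
width: 0.012
gripper_force: 7.5
```

The drag force has risen from about 3 N to 8–13 N while the tip slips, so the wheel has stalled. I'll lift clear and check.

Call:
{"method": "send_rows", "body": {"increments": [[0,[0,0,-1],[0,0,0]],[0,[0,0,-4],[0,0,0]],[0,[0,0,-4.5],[0,0,0]],[0,[0,0,-4.5],[0,0,0]],[0,[0,0,-4.5],[0,0,0]]]}}

```text
clock: 22.65
position: [0.5292, 0.2361, 0.2423]
ee_rot: [-3.141, 0.003, 0.001]
force: [0.2, 1.9, -0.1]
width: 0.007
gripper_force: 0.0
```

Call:
{"method": "send_rows", "body": {"increments": [[0,[-3,-4,-2],[0,0,0]],[0,[-3,-4,0],[0,0,0]],[0,[-3,-4,0],[0,0,0]],[0,[-3,-4,0],[0,0,0]],[0,[0,-4,0],[0,0,0]]]}}

```text
clock: 23.15
position: [0.407, 0.4368, 0.2589]
ee_rot: [-3.14, -0.005, 0.006]
force: [0.1, -0.2, 0.9]
width: 0.005
gripper_force: 0.0
```

Call:
{"method": "send_rows", "body": {"increments": [[0,[0,-4.5,0],[0,0,0]],[0,[0,-4.5,0],[0,0,0]],[0,[0,0,0],[0,0,0]]]}}

```text
clock: 23.45
position: [0.4087, 0.5305, 0.257]
ee_rot: [-3.141, -0.012, 0.003]
force: [0.3, 0.3, -0.3]
width: 0.006
gripper_force: 0.0
```

Run:
```python
from h import *
s=arm.observe();print(s["position"],s["force"],s["clock"])
im=arm.get_image("top")[:,:,::-1];im2=arm.get_image("side")[:,:,::-1]
r=lambda im,x0,y0,w,h,k:cv2.convertScaleAbs(cv2.resize(im[y0:y0+h,x0:x0+w],None,fx=k,fy=k,interpolation=cv2.INTER_CUBIC),alpha=1.5)
H=np.zeros((600,800,3),np.uint8);H[:450,:400]=r(im2,235,110,80,90,5);H[:360,420:780]=r(im,170,155,60,60,6)
H[450:,:400]=r(im,270,170,240,90,400/240)[:150];H[370:600,420:580]=r(im2,230,200,160,230//2*2,1.0)[:230,:160] if 0 else 0
H[370:598,420:648]=r(im2,230,200,152,152,1.5)
cv2.imwrite("pics/g4.png",H)
```

```text
[0.40871775 0.53052552 0.25703675] [ 0.26659511  0.33369638 -0.28079999] 23.45
```

View pics/g4.png

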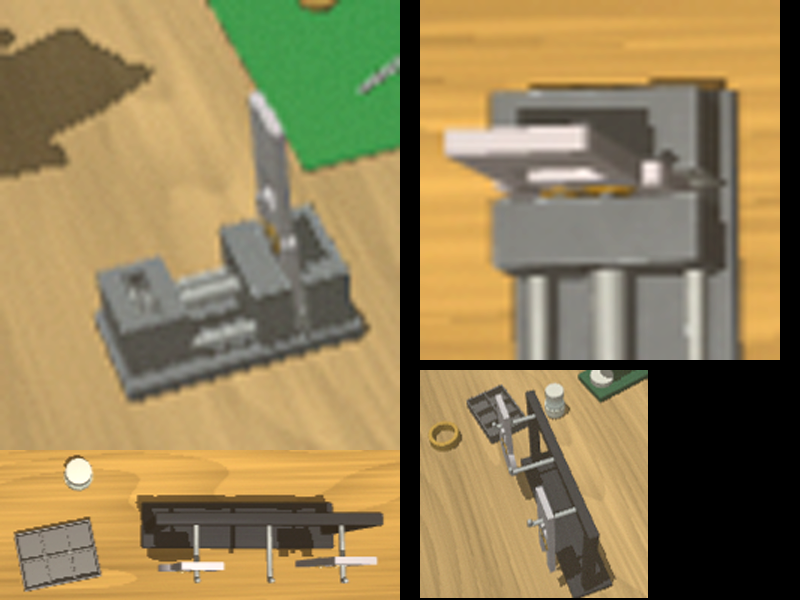

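Run:
```python
from h import *
T=lambda x,y:(170+(x-420)/6-.4,155+y/6-.4)
f=lambda l,z,*ps:print(l,[back("top",*T(*p),z).round(4)[:2].tolist() for p in ps])
f("tab front",.158,(445,157),(587,153));f("tab rear",.158,(445,132),(587,127))
f("moving jaw back",.055,(497,264),(698,264));f("moving jaw face",.055,(495,193),(700,197))
f("fixed jaw back",.055,(497,93),(700,88));f("plate shoulder rear right",.08,(660,163),(660,185))
S=lambda x,y:(235+x/5-.4,110+y/5-.4)
for p in [(250,98),(278,140),(262,93),(288,133)]: print("side tab",back("side",*S(*p),.158).round(4))
```

```text
tab front [[0.6145, 0.2559], [0.6146, 0.2119]]
tab rear [[0.6223, 0.2559], [0.6227, 0.2119]]
moving jaw back [[0.5924, 0.2679], [0.5905, 0.1985]]
moving jaw face [[0.6172, 0.2686], [0.6139, 0.1977]]
fixed jaw back [[0.6523, 0.268], [0.6522, 0.1975]]
plate shoulder rear right [[0.6224, 0.2061], [0.6149, 0.2061]]
side tab [0.6159 0.2532 0.158 ]
side tab [0.6181 0.2079 0.158 ]
side tab [0.624  0.2552 0.158 ]
side tab [0.6255 0.212  0.158 ]
```

The last picture shows the plate upright at x 0.6145–0.6225 and centred at y 0.234, with both jaws on it (gap about 8 mm). The round and fork carriers still hang, and the tray, jar and ring look unmoved. Handing in.

```bash
python3 -c "
from cell import arm
print(arm.sign_off())"
```

```text
the job is handed in; nothing more can be done
None
```

The square carrier is off the rack and clamped upright in the middle of the vise by the thumbwheel, the other carriers still hang, and I handed the job in after about 23.5 s of robot time.

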